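# Clamp a printing block on the engraving board with a cam-lever strap clamp

### The arm

A 6-joint arm with a two-finger parallel gripper is mounted at the origin on a cart in front of the work surface, level with it; the furniture and walls round the work are solid. World frame = base frame: x ahead of the robot, y to its left, z up, the work surface at z = 0. Lengths are in m, angles in rad, forces in N, time in s.
With the tool pointing down it reaches from about 0.225 to 0.725 m from the base axis. Payload 3.1 kg.
Tool frame: the origin (TCP) lies on the centre line of the jaws, within the pads' length; the fingertips stand ahead of it and the grasp point (between the pads) lies 3 mm ahead of it (bot.finger_overhang is the z of the fingertips in the tool frame, in m); z points along the fingers, y is the line along which they close (so a half turn about z gives the same grasp; the last joint's range is limited). The gripper opens to 85 mm and grips with 20 to 120 N. Pads are 22 mm wide; open, the fingers measure 114 mm over their backs; the gripper's body (76 mm by 85 mm) begins 54 mm behind the grasp point. The pads swing forward as they close: fully open they stand 13 mm farther back than shut.
Start: joints at [-1.243, 0.048, 0.099, 1.622, 0, 1.443], TCP at [0.231, -0.471, 0.253] pointing down, gripper open.
Joint ranges: [-2.91, 2.91], [-0.99, 1.94], [-1.21, 1.42], [-2.12, 2.29], [-1.49, 1.47], [-3.14, 3.14]. Speed limits (rad/s): [2.79, 2.79, 3.14, 3.14, 3.14, 3.14].

### API

Orientations are given as a 3x3 rotation matrix whose columns are the frame's x, y, z axes.
In Python, from cell import bot, inverse_kinematics, vision, cut_out, monitor gives the robot as it stands. Calls block until the motion is done:
- bot.goto(position, orientation): joint-space move of the TCP to a pose.
- bot.movel(position, velocity=0.15, rot=None, threshold=None): straight line of the TCP; rot=None keeps the orientation; velocity is the mean speed in m/s. With threshold (N) it stops when the force on the tool has changed by that much, and returns True; else False.
- bot.move_joints(angles): joint-space move.
- bot.gripper_to(opening, force=None): opening from 0.0 (shut) to 1.0 (fully open); force is the grip in N (None keeps the last); returns when the fingers have stopped.
- bot.hold(seconds).
- inverse_kinematics(position, orientation): joint angles nearest the present ones, or None.
- vision.read_camera(name): name is "side" or "top" or "wrist"; returns the picture (400x640x3 uint8, blue, green, red); there is no depth.
- vision.camera_params(name): a dict with "fov_y" (degrees; the focal length in pixels is half the picture's height over the tangent of half this angle, whatever the lens; pixels are square), "cx", "cy" (the principal point, pixels), "R" (3x3) and "t" (3): a world point X has camera coordinates R X + t; the wrist camera has in their place "T_tool_cam" (4x4, takes a point from camera to tool coordinates, whose origin is the TCP and whose axes are the flange's). Camera axes: x right, y down, z forward; pixel columns grow to the right and rows downward; lengths in m; the calibration is good to about 2 mm. The wrist camera is an equidistant fisheye: a pixel r from the principal point sees the ray r / f radians off the axis. A picture is of the moment at which its call begins: read the wrist's pose just before it. camera_params takes no time and is no camera call.
A pose or a line that the arm cannot do raises bot.MotionError and nothing moves.
- bot.sign_off(): hands the job in; it is judged then, once.
Trained networks look in the newest picture that a camera, given by its name, has taken for a name from the list of things; names that differ only in an ending like _2 or _b are one class to them, and where a whole thing is asked for, a point or a joint stands for the part that bears it (a point fixed in the world has none). Each returns a list of dicts, best first, with "confidence" (0 to 1); they miss things now and then, are a little off and sometimes report something else, mostly with a low value. They report only what shows in the picture. A call takes as long as a camera call.
- cut_out(camera, query): "pixels" (400x640 bool, what is visible of it) and "bbox" ([left, top, right, bottom] in pixels, round what is visible of it).
Readings, each from a call of its own:
- monitor.read_t(): time.
- monitor.read_qpos(): joint angles.
- monitor.read_qd(): joint speeds.
- monitor.read_tau(): joint torques, N m.
- monitor.read_tool_pos(): TCP position.
- monitor.read_eef_rot(): TCP orientation.
- monitor.read_contact_force(): force on the tool from outside, world axes, zero at the start.
- monitor.read_torque(): the same for the moment, N m.
- monitor.read_opening(): opening from 0.0 (shut) to 1.0 (fully open).
- monitor.read_gripper_force(): force on a finger pad.
Only numpy, scipy, OpenCV 4.12 (cv2) and the standard library are available. Lean on these libraries where they do the work, as an engineer would, in place of code of your own. Each camera call takes 0.05 s, during which the arm holds its last target. There are 200 camera calls.

### The job

Make the copper-faced printing block fast on the engraving board: push it right into the corner so that it lies flat against both wooden fences, then swing the clamp's strap round to its stop over the block's bare wooden shoulder. Screw the bar nut down until the cam lever, as you close it, first meets firm resistance about midway through its swing (not near the start, not near the end), then close the lever fully and leave the block clamped in the corner. Do not disturb the tin, the beaker and the chalk block round the board.

Things in the scene. Friction and masses are not known exactly. Their poses are not given: they have to be found in the camera images.
- work_board: Fixed plywood engraving board, 273 x 335 x 16 mm; place and yaw vary. Origin on its underside, near its middle; at yaw 0 board x points away from the robot, y left, z up. In its frame (mm) the plywood runs from x -145 to 128 and y -205 to 130, top z 16. All positions 'in the board's frame' below are from this origin.
- fence_corner (a point): Far left inner corner on the board's top, where the faces of two wooden fences meet (x 85, y 100, z 16 mm in the board's frame; axes as the board's). Both fences are 18 mm high and 24 thick; the back one runs 102 mm from here along -y, the side one 215 mm along -x.
- printing_block: Loose wooden printing block, 140 (x) x 100 (y) x 20 mm, 0.4 to 0.9 kg. A 3 mm copper plate, 132 x 60 mm, lies on top from y -14 to 46; the 36 mm along the -y side are bare wooden shoulder. Origin: centre of underside. It starts on the board, near right of the corner, turned up to 0.2 rad. Home in the corner its origin is at x 15, y 50, z 16 mm in the board's frame, shoulder top at z 36.
- stud (a point): Foot of the clamp's fixed upright stud, on the board's top (x 60, y -85 mm in the board's frame): 12 mm thick, flange of radius 21, 5 high; the stud ends 104 mm above this point. A fixed steel heel block, 38 x 36 mm, 30 high, on a plate 50 x 62, stands 78 mm from it towards -y; a pin on it stops the strap's tail.
- strap_swing (a joint): Swing of the clamp's strap about the stud (rad), counter-clockwise from above; stays where left. 0: at its stop, nose along board +y, foot over the home block's shoulder at x 60, y 20 mm in the board's frame, lever end over the heel block. Starts at 2.0 to 2.4, nose to the near right, clear of the block. Push the strap's side clockwise (about 1 N at the nose) to bring it to 0.
- strap_nose (a point): Point in the middle of the steel strap, 90 mm from the stud's axis towards the nose; y axis along the strap to the nose, which ends 41 mm further; z up. The strap is 30 mm wide and 14 thick; here its middle is 73 mm over the board's underside at the start, a few mm lower later.
- clamp_foot: The strap's pressing foot: round rubber pad, radius 11, 105 mm from the stud, springing under load (20 N/mm, up to 8 mm). Origin: centre of its underside. Lever open, it starts 8.5 to 14 mm above the shoulder's level. The nut lowers it 1.72 mm per rad; the lever lowers it 1.7 mm by a third of its swing, 4.7 by half, 7.3 by two thirds, 7.9 when shut. Right gap with the lever open: 4.5 mm (3 to 6).
- bar_nut (a joint): Turn of the nut on the stud (rad), growing clockwise from above, which screws it down (0.7 mm per rad). Starts at 0 to 3.2; end stop at 8. Friction of 0.26 N m (7.5 N at 35 mm from the axis) resists and holds it where it is left, also under load.
- nut_bar (a point): Centre of the steel bar nut, at the height of its round bar (9 mm thick, along this point's x axis, ending 40 mm either side in balls of radius 7.5): 92 mm over the board's underside at nut 0. Hub radius 16, 13 at the bar; the stud stands 29 mm above the bar, the strap's top lies 17 mm below it.
- cam_lever (a joint): Swing of the cam lever on the strap's tail (rad). 0: open, standing up, leaning 0.35 rad away from the nut; 1.3: shut, flat along the strap's line away from the nut, over-centre, where it stays. Starts at 0 to 0.15. Friction 0.1 N m (1.2 N at the grip) and, once the foot meets the block, 5 to 12 N at the grip until 1.0 rad, whence it snaps shut.
- lever_pivot (a point): The cam lever's pivot, in the middle of the strap's narrow tail, 75 mm from the stud's axis; y axis along the strap to the nose, so the lever swings towards -y. About 63 mm over the board's underside, up to 5 mm higher when shut.
- lever_grip (a point): Middle of the lever's black grip, 85 mm from the lever's pivot; the grip is 24 mm wide, 15 thick and 52 long (58 to 110 mm from the pivot).
- tin: Bystander: small closed crayon tin, 49 x 72 x 18 mm, loose to the right of the board. Origin at the centre of its underside.
- beaker: Bystander: steel beaker, 77 mm across, 101 high, loose, behind the board on the left. Origin at the centre of its underside.
- chalk: Bystander: paper-wrapped chalk block, 58 x 108 x 34 mm, loose, to the left of the board. Origin at the centre of its underside.

How it is judged:
By the outcome, as a careful person would: the job done as asked, in the order asked, and still so for the second after the job is handed in, with the robot touching nothing.
It also fails if it takes over 72 s, if anything falls off the work surface, if the arm or the gripper's body presses on something with over 40 N, if the wrist force passes 120 N, or if a joint passes its speed limit or range.

## Working session

There is one attempt and no reset: what is moved stays moved. The work goes in short steps, each a Python script; the robot and the scene stay as the last script left them, time stands still between calls to the robot, and variables do not carry over. Pictures are saved under pics/ and viewed, at most 10 in all, crops included, and the job is handed in when it is done.

```bash
ls; mkdir -p pics; python3 - <<'E'
from cell import bot, vision, cut_out, monitor
import cv2, numpy as np
for c in ("top","side"):
    im=vision.read_camera(c); cv2.imwrite(f"pics/{c}0.png",im)
    p=vision.camera_params(c); print(c,p)
    for q in ("work_board","printing_block","strap_nose","bar_nut","lever_grip","clamp_foot","tin","beaker","chalk"):
        r=cut_out(c,q)
        print(q,[(round(d["confidence"],2),d["bbox"]) for d in r[:2]])
p=vision.camera_params("wrist");print(p)
print(monitor.read_t(),bot.finger_overhang)
E
```

```text
cell.py
pics
top {'fov_y': 50.36010795752453, 'cx': 317.36762901812574, 'cy': 205.3472760750313, 'R': array([[-0.01430978, -0.999893  ,  0.00303669],
       [-0.99628198,  0.01399993, -0.08500715],
       [ 0.08495554, -0.00424183, -0.99637571]]), 't': array([0.03010995, 0.61714549, 1.08668084])}
work_board [(0.95, [249.2, 158.5, 394.9, 297.2]), (0.31, [315.6, 163.0, 375.4, 260.4])]
printing_block [(0.83, [271.5, 214.4, 323.7, 273.9])]
strap_nose [(0.83, [316.0, 160.0, 376.7, 255.0]), (0.31, [338.0, 200.0, 365.6, 224.7])]
bar_nut [(0.75, [329.4, 195.1, 361.5, 223.1])]
lever_grip [(0.56, [316.3, 159.7, 338.6, 189.6])]
clamp_foot [(0.66, [250.6, 157.7, 395.8, 298.3])]
tin [(0.66, [426.1, 221.0, 457.5, 246.6])]
beaker [(0.87, [199.0, 149.7, 229.8, 180.6])]
chalk [(0.69, [170.0, 203.3, 217.2, 235.3])]
side {'fov_y': 49.857243944650946, 'cx': 314.0969720869035, 'cy': 202.10105556847617, 'R': array([[ 0.99480736, -0.09944407,  0.02166083],
       [-0.0454522 , -0.62451998, -0.77968512],
       [ 0.09106268,  0.77465196, -0.62579703]]), 't': array([-0.61846936,  0.11154656,  1.05045781])}
w
[... 218 characters left out ...]
.9, 322.5, 234.9])]
lever_grip [(0.96, [326.4, 178.6, 355.1, 226.1])]
clamp_foot []
tin [(0.88, [273.9, 326.2, 296.4, 359.7])]
beaker [(0.9, [327.4, 133.8, 348.7, 177.8])]
chalk [(0.57, [282.0, 143.6, 304.3, 170.6]), (0.18, [244.6, 195.4, 306.9, 228.8])]
{'fov_y': 65.70646984690485, 'cx': 319.3192187339186, 'cy': 202.20450177229114, 'T_tool_cam': array([[-3.43373557e-05, -9.53880288e-01, -3.00187266e-01,
         7.74525650e-02],
       [ 9.99999745e-01,  1.81205736e-04, -6.90188925e-04,
         9.64225165e-04],
       [ 7.12753265e-04, -3.00187214e-01,  9.53880039e-01,
        -1.20779400e-01],
       [ 0.00000000e+00,  0.00000000e+00,  0.00000000e+00,
         1.00000000e+00]])}
1.0 0.022
```

```bash
python3 - <<'E'
import cv2, numpy as np
a=cv2.imread("pics/top0.png")[140:320,160:470]; b=cv2.imread("pics/side0.png")[125:365,190:390]
cv2.imwrite("pics/c_top.png",cv2.resize(a,None,fx=2.55,fy=2.55,interpolation=cv2.INTER_CUBIC))
cv2.imwrite("pics/c_side.png",cv2.resize(b,None,fx=2.5,fy=2.5,interpolation=cv2.INTER_CUBIC))
E
```

```text
(no output)
```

View pics/c_top.png

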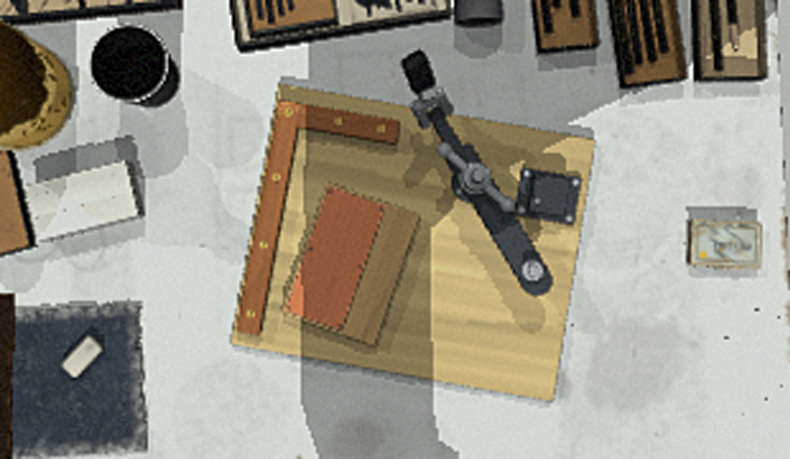

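View pics/c_side.png

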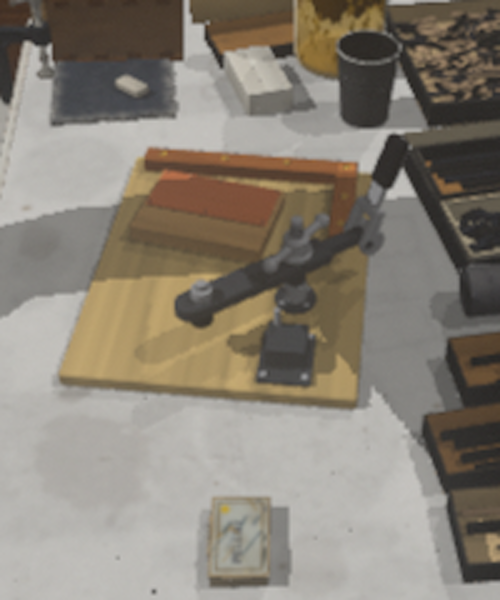

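```bash
cat > h.py <<'E'
import numpy as np, cv2, json
from scipy.optimize import minimize
from cell import bot, inverse_kinematics, vision, cut_out, monitor
def f_of(p): return 200/np.tan(np.radians(p["fov_y"])/2)
def project(P,cam,pose=None):
    p=vision.camera_params(cam); P=np.atleast_2d(P).astype(float); f=f_of(p)
    if cam!="wrist":
        c=P@np.array(p["R"]).T+p["t"]; uv=c[:,:2]/c[:,2:]
    else:
        T=np.eye(4); T[:3,:3]=pose[1]; T[:3,3]=pose[0]; T=np.linalg.inv(T@p["T_tool_cam"])
        c=P@T[:3,:3].T+T[:3,3]; r=np.linalg.norm(c[:,:2],axis=1,keepdims=True)
        uv=c[:,:2]/r*np.arctan2(r,c[:,2:])
    return f*uv+[p["cx"],p["cy"]]
def plane_point(uv,cam,z,pose=None):
    "world point at height z seen at pixel uv"
    g=lambda q: np.sum((project([[q[0],q[1],z]],cam,pose)[0]-uv)**2)
    return minimize(g,[.45,-.05],method="Nelder-Mead",options=dict(xatol=1e-5,fatol=1e-4)).x
def Rz(a): c,s=np.cos(a),np.sin(a); return np.array([[c,-s,0],[s,c,0],[0,0,1]])
def b2w(P,b): return np.asarray(P,float)/1000@Rz(b[2]).T+[b[0],b[1],0]
def seg(A,B,n=40): return np.linspace(A,B,n)
def rect(x0,x1,y0,y1,z): 
    c=[(x0,y0,z),(x1,y0,z),(x1,y1,z),(x0,y1,z)]; return np.vstack([seg(c[i],c[(i+1)%4]) for i in range(4)])
BOARD=np.vstack([rect(-145,128,-205,130,16),rect(85,109,-2,124,34)[0:40],seg((85,-2,34),(85,100,34)),seg((85,100,34),(-130,100,34)),seg((-130,124,34),(109,124,34))])
def edge_dt(im,cap): return np.minimum(cv2.distanceTransform((cv2.Canny(im,50,130)==0).astype(np.uint8),cv2.DIST_L2,5),cap)
def score(P,dt,cam,pose=None):
    uv=project(P,cam,pose).astype(np.float32); return cv2.remap(dt,uv[:,:1],uv[:,1:],cv2.INTER_LINEAR,borderValue=float(dt.max())).mean()
def fit(views,model,x0,steps,caps=(10,4)):
    "views: (im,cam,pose); pose [x,y,yaw] minimising edge distance; model: x->world points"
    for cap in caps:
        D=[(edge_dt(v[0],cap),v[1],v[2]) for v in views]; 
        S=np.vstack([x0]+[np.array(x0)+np.array(steps)*np.eye(3)[i] for i in range(3)])
        r=minimize(lambda x:sum(score(model(x),*d) for d in D),x0,method="Nelder-Mead",options=dict(initial_simplex=S,xatol=1e-5,fatol=1e-4)); x0=r.x
    return r.x,r.fun/len(views)
def down(yaw):
    "tool pointing down, tool x axis at world angle yaw"
    c,s=np.cos(yaw),np.sin(yaw); return np.array([[c,s,0],[s,-c,0],[0,0,-1.]])
def wrist():
    pose=(np.array(monitor.read_tool_pos()),np.array(monitor.read_eef_rot())); return vision.read_camera("wrist"),"wrist",pose
def save(**k):
    try: d=json.load(open("s.json"))
    except Exception: d={}
    d.update({a:np.asarray(b).tolist() for a,b in k.items()}); json.dump(d,open("s.json","w")); return d
E
python3 - <<'E'
from h import *
im=cv2.imread("pics/top0.png"); si=cv2.imread("pics/side0.png")
cr=np.array([(280,80),(595,135),(553,400),(232,343)])/2.55+[160,140]
W=np.array([plane_point(c,"top",.016) for c in cr]); M=np.array([(128,130),(128,-205),(-145,-205),(-145,130)])/1000
mc,wc=M.mean(0),W.mean(0); yaw=np.arctan2(*np.sum([[np.cross(m-mc,w-wc),(m-mc)@(w-wc)] for m,w in zip(M,W)],0))
o=wc-Rz(yaw)[:2,:2]@mc; x0=[*o,yaw]; print(x0)
for v in ([(im,"top",None)],[(si,"side",None)],[(im,"top",None),(si,"side",None)]):
    x,f=fit(v,lambda x:b2w(BOARD,x),x0,[.006,.006,.03]); print(x,f)
save(b=x)
print(monitor.read_eef_rot())
# look down over the board from about 0.33
for off in (0,np.pi):
  for z in (.25,.3,.35):
    p=b2w([[-20,-30,0]],x)[0]; p[2]=z
    p[:2]-=.03*np.array([np.cos(off),np.sin(off)])
    print(off,z,inverse_kinematics(p,down(off)))
E
```

```text
[np.float64(0.5596778272975486), np.float64(0.04356384798133432), np.float64(-0.18675319585424086)]
[ 0.55929102  0.04541286 -0.19660261] 0.5188549757003784
[ 0.55691303  0.04209932 -0.18616319] 0.6786421537399292
[ 0.55762375  0.04348973 -0.18745205] 0.6807523965835571
[[ 8.97918658e-01  4.40161430e-01 -9.20588684e-07]
 [ 4.40161430e-01 -8.97918657e-01 -2.84694152e-05]
 [-1.33577523e-05  2.51580114e-05 -1.00000000e+00]]
0 0.25 [-0.09817649 -0.01082623  0.03293529  1.61455785  0.          3.04341616]
0 0.3 [-0.09817649  0.00713593  0.15100012  1.71466051  0.          3.04341616]
0 0.35 [-0.09817649  0.0388382   0.28537689  1.81733501  0.          3.04341616]
3.141592653589793 0.25 [-0.08764267  0.14635451  0.19833611  1.62277792  0.         -0.08764267]
3.141592653589793 0.3 [-0.08764267  0.16627729  0.3209422   1.72546124  0.         -0.08764267]
3.141592653589793 0.35 [-0.08764267  0.20190158  0.46419736  1.83309211  0.         -0.08764267]<stdin>:5: DeprecationWarning: Arrays of 2-dimensional vectors are deprecated. Use arrays of 3-dimensional vectors instead. (deprecated in NumPy 2.0)
```

```bash
python3 - <<'E'
from h import *
t0=monitor.read_t()
bot.gripper_to(0.6); print("open .6",bot.finger_overhang,monitor.read_t()-t0)
bot.goto([.53,.01,.32],down(np.pi)); t1=monitor.read_t()
v=wrist(); cv2.imwrite("pics/w0.png",v[0]); save(wp=v[2][0],wR=v[2][1])
b=json.load(open("s.json"))["b"]
x,f=fit([v],lambda x:b2w(BOARD,x),b,[.005,.005,.02]); print(x,f)
im=v[0].copy()
for q in project(b2w(BOARD,x),"wrist",v[2]): cv2.circle(im,(int(q[0]),int(q[1])),1,(0,255,0),-1)
for q in ("printing_block","bar_nut","strap_nose","lever_grip"):
    r=cut_out("wrist",q)
    print(q,[(round(d["confidence"],2),d["bbox"]) for d in r[:2]])
    if r:
        c,_=cv2.findContours(r[0]["pixels"].astype(np.uint8),0,1); cv2.drawContours(im,c,-1,(255,0,255),1)
        if q=="printing_block": print(cv2.minAreaRect(np.vstack(c)))
cv2.imwrite("pics/w0o.png",cv2.resize(im,(800,500)))
print(t0,t1,monitor.read_t()); save(b2=x)
E
```

```text
open .6 0.022 0.4333
[ 0.55937923  0.04543087 -0.18940527] 0.5507785677909851
printing_block [(0.59, [315.3, 97.7, 420.0, 217.5])]
((367.4028015136719, 157.7562255859375), (76.1539306640625, 104.88092041015625), 20.772253036499023)
bar_nut [(0.79, [242.2, 204.9, 305.5, 256.1])]
strap_nose [(0.81, [212.5, 137.0, 328.5, 340.9])]
lever_grip [(0.59, [290.2, 260.2, 327.6, 337.4])]
1.0 3.4833 3.7333
```

View pics/w0o.png

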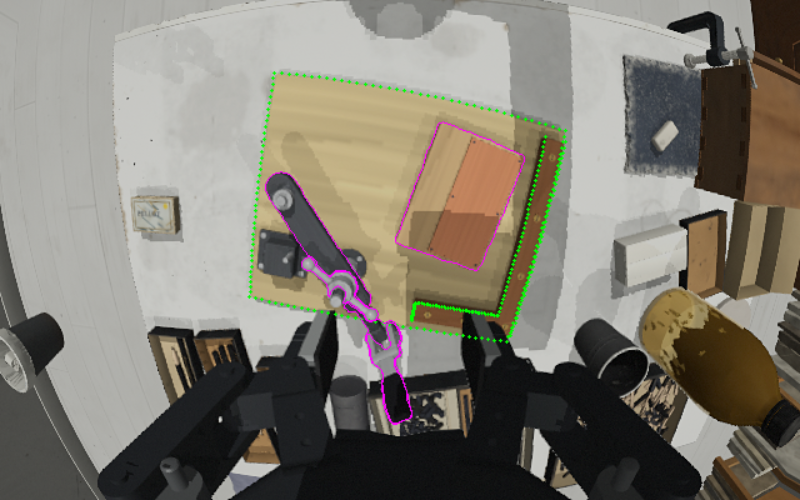

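```bash
cat >> h.py <<'E'
BLOCK=np.vstack([rect(-70,70,-50,50,20),rect(-66,66,-14,46,23)])
def blk(x,b): # x: origin mm/1000 in board frame, yaw
    P=BLOCK@Rz(x[2]).T+[x[0]*1000,x[1]*1000,16]; return b2w(P,b)
def w2b(P,b): return (np.asarray(P)[...,:2]-b[:2])@Rz(b[2])[:2,:2]*1000
E
python3 - <<'E'
from h import *
b=np.array([.559,.045,-.190]); s=save(b=b)
im=cv2.imread("pics/w0.png"); pose=(np.array(s["wp"]),np.array(s["wR"]))
c=w2b(plane_point([367.4,157.8],"wrist",.036,pose),b)/1000; print("init",c)
best=min((fit([(im,"wrist",pose)],lambda x:blk(x,b),[*c,y],[.004,.004,.03]) for y in (-.2,-.1,0,.1,.2)),key=lambda r:r[1]); print(best)
top=cv2.imread("pics/top0.png"); print(fit([(top,"top",None)],lambda x:blk(x,b),best[0],[.004,.004,.03]))
save(k=best[0])
print("corners",(BLOCK[[0,40,80,120]]@Rz(best[0][2]).T+[*(best[0][:2]*1000),0]).round(1)[:,:2])
pt=lambda u,z:w2b(plane_point(np.array(u)/1.25,"wrist",z,pose),b)
A,B=pt((307,263),.091),pt((372,315),.091); print("bar",A,B,(A+B)/2,np.arctan2(*(B-A)[::-1]))
n=pt((282,200),.085); print("nosebolt",n, n-[60,-85]); d=n-[60,-85]; print("swing",np.arctan2(-d[0],d[1]))
E
```

```text
init [-0.04380263  0.01991244]
(array([-0.04237173,  0.02157313, -0.13991106]), np.float64(0.6398907899856567))
(array([-0.0418679 ,  0.0236174 , -0.16402507]), np.float64(0.5244247317314148))
corners [[-118.7  -18.2]
 [  20.   -37.7]
 [  33.9   61.3]
 [-104.7   80.8]]
bar [  39.02501365 -120.73385215] [ 81.71870569 -49.13301985] [ 60.37185967 -84.933436  ] 1.0331212697826815
nosebolt [ -17.20644909 -154.29672308] [-77.20644909 -69.29672308]
swing 2.302256723101123
```

```bash
cat >> h.py <<'E'
def at(x,y,z,b): p=b2w([[x,y,z]],b)[0]; return p
def here(b):
    p=np.array(monitor.read_tool_pos()); return (*w2b(p,b).round(1),round(p[2]*1000,1))
def F(): return np.array(monitor.read_contact_force()).round(1)
E
python3 - <<'E'
from h import *
b=np.array(save()["b"]); R=down(b[2]+np.pi)
bot.goto(at(-138,25,90,b),R); print(here(b),monitor.read_t())
bot.movel(at(-138,25,60,b),.1)
hit=bot.movel(at(-138,25,32,b),.03,threshold=4); z=here(b)[2]; print("touch",hit,here(b),F())
save(ztouch=z)
bot.movel(at(-138,25,z+5,b),.05); print(F())
hit=bot.movel(at(-60,25,z+5,b),.06,threshold=14); print(hit,here(b),F(),monitor.read_t())
v=wrist(); cv2.imwrite("pics/w1.png",v[0]); save(wp=v[2][0],wR=v[2][1])
E
```

```text
(np.float64(-136.4), np.float64(25.2), np.float64(91.5)) 4.7667
touch True (np.float64(-138.5), np.float64(24.9), np.float64(34.8)) [-0.8  0.4  4.2]
[ 0.5 -0.   0.2]
True (np.float64(-67.0), np.float64(24.8), np.float64(38.4)) [-0.7 -0.8 -0.3] 7.4333
```

```bash
python3 - <<'E'
from h import *
s=save(); b=np.array(s["b"]); zt=s["ztouch"]; R=down(b[2]+np.pi/2)
bot.movel(at(-75,25,zt+5,b),.1)
bot.movel(at(-80,20,110,b),.2)
bot.goto(at(-14,-58,110,b),R)
bot.movel(at(-14,-58,zt+5,b),.15,threshold=6); print(here(b),F(),monitor.read_t())
hit=bot.movel(at(-14,-2,zt+5,b),.05,threshold=14); print(hit,here(b),F(),monitor.read_t())
bot.movel(at(-14,-30,zt+5,b),.15); bot.movel(at(-30,-40,110,b),.2)
# second nudge on the near face, at home y
R=down(b[2]+np.pi); bot.goto(at(-90,50,80,b),R); bot.movel(at(-90,50,zt+5,b),.15,threshold=6); print(here(b),F())
hit=bot.movel(at(-58,50,zt+5,b),.05,threshold=14); print(hit,here(b),F(),monitor.read_t())
bot.movel(at(-80,50,zt+5,b),.15); bot.movel(at(-100,30,150,b),.25)
v=wrist(); cv2.imwrite("pics/w2.png",v[0]); 
print(fit([v],lambda x:blk(x,b),[.015,.05,0],[.003,.003,.02],caps=(5,3)), monitor.read_t())
im=v[0].copy()
for q in project(blk([.015,.05,0],b),"wrist",v[2]): cv2.circle(im,(int(q[0]),int(q[1])),0,(0,255,0),-1)
cv2.imwrite("pics/w2o.png",cv2.resize(im,(800,500)))
E
```

```text
(np.float64(-13.9), np.float64(-57.8), np.float64(40.1)) [1.1 0.  1.1] 10.1167
True (np.float64(-14.4), np.float64(-11.0), np.float64(39.5)) [-0.1 -1.8  0.9] 11.05
(np.float64(-90.6), np.float64(49.6), np.float64(39.2)) [0.5 0.2 0.6]
True (np.float64(-67.0), np.float64(50.0), np.float64(39.7)) [ 0.5 -0.1 -0.2] 14.025
(array([0.01562742, 0.04973126, 0.01205669]), np.float64(1.8955433368682861)) 14.9333
```

View pics/w2o.png

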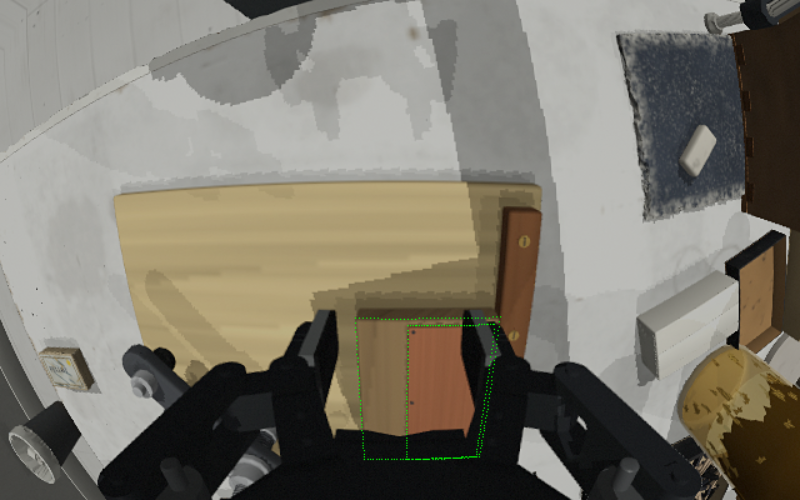

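```bash
python3 - <<'E'
from h import *
s=save(); b=np.array(s["b"]); R=down(b[2]+np.pi); Z=82
def P(sw,off,rho=95):
    u=np.array([-np.sin(sw),np.cos(sw)]); n=np.array([-np.cos(sw),-np.sin(sw)]); return np.array([60,-85])+rho*u+off*n
bot.gripper_to(0,force=30)
p=P(2.3,55); bot.goto(at(*p,150,b),R); print(here(b),monitor.read_t())
print(bot.movel(at(*p,Z,b),.15,threshold=6),F())
for sw in np.linspace(2.3,0.15,9):
    h=bot.movel(at(*P(sw,29),Z,b),.14,threshold=15)
    if h: print("hit",sw,here(b),F()); break
else:
    h=bot.movel(at(*P(0,8),Z,b),.04,threshold=8); print("final",h,here(b),F())
    p=np.array(monitor.read_tool_pos()); p[2]+=0
    x,y,_=here(b); bot.movel(at(x-12,y,Z,b),.1); bot.movel(at(x-50,y,170,b),.2)
print(monitor.read_t())
cv2.imwrite("pics/t3.png",vision.read_camera("top")); cv2.imwrite("pics/s3.png",vision.read_camera("side"))
t=cv2.imread("pics/t3.png")[140:310,230:410]; q=cv2.imread("pics/s3.png")[140:310,190:370]
cv2.imwrite("pics/c3.png",cv2.resize(np.hstack([t,q]),None,fx=2.2,fy=2.2,interpolation=cv2.INTER_CUBIC))
E
```

```text
(np.float64(25.4), np.float64(-188.3), np.float64(150.0)) 16.4667
False [-0.7 -0.3 -0.4]
hit 2.03125 (np.float64(-0.3), np.float64(-162.1), np.float64(83.0)) [ 0.1  1.  -0.2]
17.6083
```

View pics/c3.png

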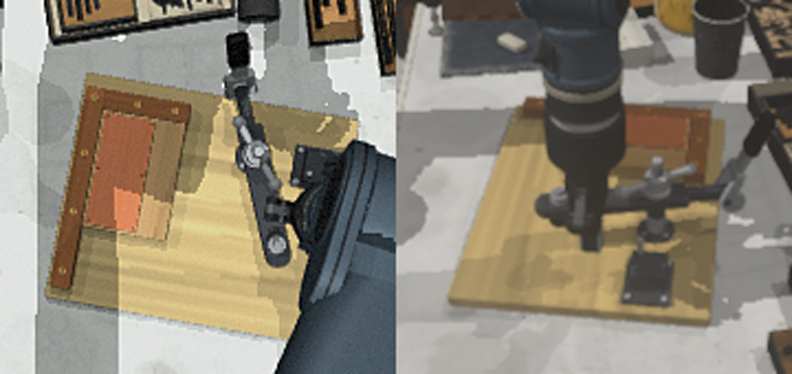

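```bash
python3 - <<'E'
from h import *
s=save(); b=np.array(s["b"]); R=down(b[2]+np.pi); Z=82
def P(sw,off,rho=95):
    u=np.array([-np.sin(sw),np.cos(sw)]); n=np.array([-np.cos(sw),-np.sin(sw)]); return np.array([60,-85])+rho*u+off*n
for sw in np.linspace(1.85,0.12,8):
    h=bot.movel(at(*P(sw,29),Z,b),.09,threshold=30)
    if h: print("hit",sw,here(b),F()); break
else:
    h=bot.movel(at(*P(0,8),Z,b),.04,threshold=9); print("final",h,here(b),F())
    x,y,_=here(b); bot.movel(at(x-15,y,Z,b),.1); bot.movel(at(x-60,y-60,210,b),.25)
print(monitor.read_t())
v=wrist(); cv2.imwrite("pics/w4.png",v[0]); save(wp=v[2][0],wR=v[2][1])
t=vision.read_camera("top"); cv2.imwrite("pics/t4.png",t)
cv2.imwrite("pics/c4.png",np.vstack([cv2.resize(v[0],(560,350)),cv2.resize(t[140:290,230:410],(300,250),interpolation=cv2.INTER_CUBIC).repeat(1,0) if 0 else np.pad(cv2.resize(t[140:290,230:410],(300,250),interpolation=cv2.INTER_CUBIC),((0,0),(0,260),(0,0)))]))
E
```

```text
final True (np.float64(32.9), np.float64(8.0), np.float64(80.8)) [ 0.5 -0.3 -0.4]
22.7333
```

View pics/c4.png

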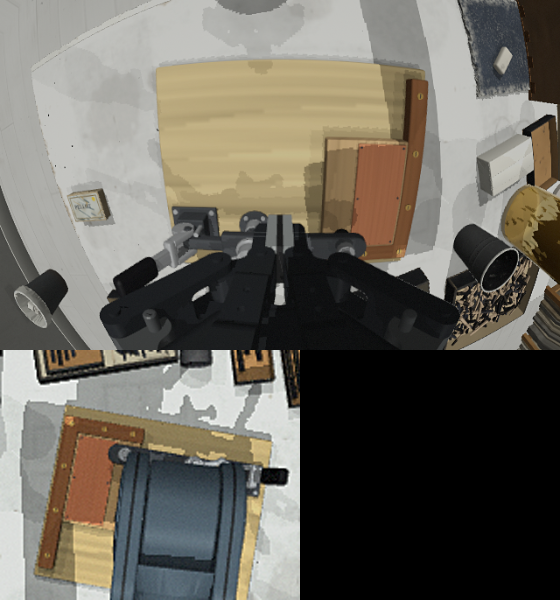

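```bash
python3 - <<'E'
from h import *
s=save(); b=np.array(s["b"]); R=down(b[2]+np.pi)
bot.goto(at(-30,-110,270,b),R); bot.gripper_to(.6)
v=wrist(); cv2.imwrite("pics/w5.png",v[0]); im=v[0].copy()
r=cut_out("wrist","bar_nut"); print([(round(d["confidence"],2),d["bbox"]) for d in r])
px=np.argwhere(r[0]["pixels"])[:,::-1].astype(float); px=px
W=np.array([w2b(plane_point(p,"wrist",.090,v[2]),b) for p in px[::6]]); d=W-[60,-85]; far=d[np.linalg.norm(d,axis=1)>28]
a=np.arctan2(*(np.linalg.eigh(far.T@far)[1][:,1])[::-1]); print("mean",W.mean(0),"bar angle",a, np.linalg.norm(d,axis=1).max())
for e in (-40,40):
    q=project([at(60+e*np.cos(a),-85+e*np.sin(a),90,b)],"wrist",v[2])[0]; cv2.circle(im,(int(q[0]),int(q[1])),2,(0,255,0),-1)
x0,y0=px.mean(0).astype(int); c=im[max(0,y0-100):y0+100,max(0,x0-130):x0+130]
cv2.imwrite("pics/c5.png",cv2.resize(c,None,fx=2.4,fy=2.4)); print(monitor.read_t()); save(bar=a)
E
```

```text
[(0.94, [300.2, 248.2, 371.1, 281.2])]Traceback (most recent call last):
  File "<stdin>", line 7, in <module>
  File "h.py", line 17, in plane_point
    return minimize(g,[.45,-.05],method="Nelder-Mead",options=dict(xatol=1e-5,fatol=1e-4)).x
           ~~~~~~~~^^^^^^^^^^^^^^^^^^^^^^^^^^^^^^^^^^^^^^^^^^^^^^^^^^^^^^^^^^^^^^^^^^^^^^^
    res = _minimize_neldermead(fun, x0, args, callback, bounds=bounds,
                               **options)
    fxc = func(xc)
    fx = function(np.copy(x), *(wrapper_args + args))
  File "h.py", line 16, in <lambda>
    g=lambda q: np.sum((project([[q[0],q[1],z]],cam,pose)[0]-uv)**2)
                        ~~~~~~~^^^^^^^^^^^^^^^^^^^^^^^^^^
  File "h.py", line 6, in project
    p=vision.camera_params(cam); P=np.atleast_2d(P).astype(float); f=f_of(p)
ValueError: time passes only in moves, steps and waits
```

```bash
sed -i 's/^def f_of/import functools\n@functools.lru_cache(None)\ndef cpar(c): return vision.camera_params(c)\ndef f_of/; s/p=vision.camera_params(cam)/p=cpar(cam)/' h.py; python3 - <<'E'
from h import *
s=save(); b=np.array(s["b"])
v=wrist(); cv2.imwrite("pics/w5.png",v[0]); im=v[0].copy()
r=cut_out("wrist","bar_nut")
px=np.argwhere(r[0]["pixels"])[:,::-1].astype(float)
W=np.array([w2b(plane_point(p,"wrist",.090,v[2]),b) for p in px[::6]]); d=W-[60,-85]; far=d[np.linalg.norm(d,axis=1)>28]
a=np.arctan2(*(np.linalg.eigh(far.T@far)[1][:,1])[::-1]); print("mean",W.mean(0),"bar angle",a, np.linalg.norm(d,axis=1).max())
for e in (-40,40):
    q=project([at(60+e*np.cos(a),-85+e*np.sin(a),90,b)],"wrist",v[2])[0]; cv2.circle(im,(int(q[0]),int(q[1])),2,(0,255,0),-1)
x0,y0=px.mean(0).astype(int); c=im[max(0,y0-100):y0+100,max(0,x0-130):x0+130]
cv2.imwrite("pics/c5.png",cv2.resize(c,None,fx=2.4,fy=2.4)); print(monitor.read_t()); save(bar=a)
E
```

```text
mean [ 58.5879712  -91.31193724] bar angle 1.9049976936105069 46.06899079825037
24.0
```

View pics/c5.png

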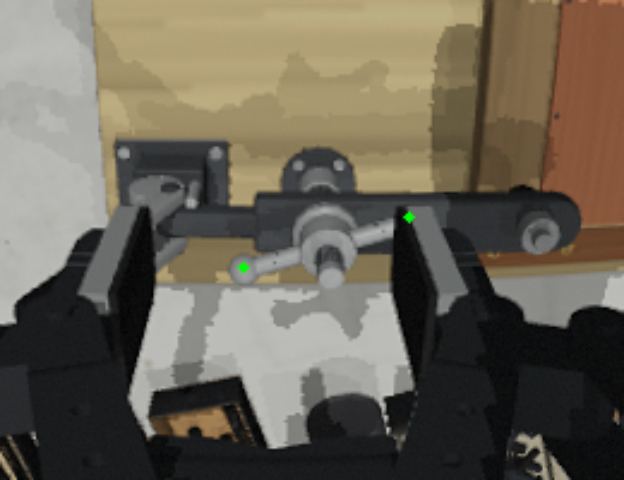

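```bash
python3 - <<'E'
from h import *
s=save(); b=np.array(s["b"]); bar=s["bar"]
phi=bar+.95-np.pi/2+np.pi; R=down(phi+b[2]); Z=101.5
q=inverse_kinematics(at(60,-85,170,b),R); print(q)
assert q[5]<-.5
bot.goto(at(60,-85,170,b),R); print(here(b),monitor.read_t())
h=bot.movel(at(60,-85,Z,b),.12,threshold=6); print(h,here(b),F(),monitor.read_t())
if not h:
    q0=np.array(monitor.read_qpos()); 
    for q6 in np.linspace(q0[5],3.05,4)[1:]:
        q=q0.copy(); q[5]=q6; bot.move_joints(q); print(round(q6,2),here(b),F(),np.array(monitor.read_torque()).round(2),monitor.read_t())
E
```

```text
[-0.19356088  0.25071866  0.15976945  1.47984712  0.         -1.28776225]
(np.float64(60.0), np.float64(-85.1), np.float64(170.5)) 25.1333
False (np.float64(60.4), np.float64(-85.0), np.float64(102.3)) [ 0.5 -0.6 -0.1] 25.8583
0.16 (np.float64(59.3), np.float64(-85.4), np.float64(102.3)) [-5.4 -1.2  0.6] [-0.23  1.13  0.21] 27.1583
1.6 (np.float64(59.3), np.float64(-84.8), np.float64(101.5)) [-5.5  0.9 -2.4] [0.2  1.03 0.22] 28.4583
3.05 (np.float64(59.9), np.float64(-84.6), np.float64(101.5)) [-3.6  1.5 -5.5] [0.35 0.75 0.24] 29.7583
```

```bash
cat >> h.py <<'E'
def lev(q,b,r=88,clear=0,pz=63):
    ph=.35+q; a=np.array([-np.sin(ph),np.cos(ph)]); n=np.array([np.cos(ph),np.sin(ph)])
    c=np.array([-160,pz])+r*a+(7.5+clear)*n; return at(60,c[0]+11,c[1]+22,b)
def resist(q,b):
    f=Rz(b[2]).T@np.array(monitor.read_contact_force()); ph=.35+q; return round(f[1]*np.cos(ph)+f[2]*np.sin(ph),1)
E
python3 - <<'E'
from h import *
s=save(); b=np.array(s["b"])
q=np.array(monitor.read_qpos()); q[5]-=.2; bot.move_joints(q)
bot.movel(at(60,-85,200,b),.2); bot.gripper_to(0)
bot.goto(at(60,-135,210,b),down(b[2]+np.pi/2))
v=wrist(); cv2.imwrite("pics/w6.png",v[0]); save(wp=v[2][0],wR=v[2][1]); print(monitor.read_t())
bot.movel(lev(-.1,b),.15,threshold=8); r0=resist(0,b); print("base",r0,here(b))
q=-.1; res=None
while q<.85:
    q+=.12 if q<.25 else .05
    bot.movel(lev(q,b),.07,threshold=25); f=resist(q,b); print(round(q,2),f,end="; ")
    if f-r0>4: res=q; break
print("\nonset",res,here(b),monitor.read_t())
E
```

```text
32.5333
base 0.0 (np.float64(59.5), np.float64(-163.4), np.float64(171.6))
0.02 0.5; 0.14 -0.9; 0.26 0.3; 0.31 -1.1; 0.36 -0.5; 0.41 0.4; 0.46 0.4; 0.51 -0.0; 0.56 -0.3; 0.61 0.0; 0.66 0.9; 0.71 1.6; 0.76 2.6; 0.81 2.7; 0.86 2.7; 
onset None (np.float64(60.1), np.float64(-229.0), np.float64(122.8)) 36.9
```

```bash
python3 - <<'E'
from h import *
s=save(); b=np.array(s["b"])
print(monitor.read_t(),monitor.read_tau(),F()); bot.hold(.1); print(F())
i=vision.read_camera("side"); cv2.imwrite("pics/s7.png",i); im=i.copy()
# overlay predicted lever line at q=.86,.7
for q,c in ((.86,(0,255,0)),(.7,(0,0,255))):
    ph=.35+q; L=[at(60,-160-r*np.sin(ph),63+r*np.cos(ph),b) for r in np.linspace(0,110,12)]
    for p in project(L,"side"): cv2.circle(im,(int(round(p[0]*1)),int(round(p[1]))),0,c,-1)
cv2.imwrite("pics/c7.png",cv2.resize(im[150:300,230:400],None,fx=3.9,fy=3.9,interpolation=cv2.INTER_NEAREST))
E
```

```text
36.9 [-2.91924672e-01 -4.07573533e+01  3.05955148e+01  2.52696751e-01
 -1.44186742e-01  2.71635457e-03] [ 0.8 -0.2  2.9]
[ 0.8 -0.8  1.7]
```

View pics/c7.png

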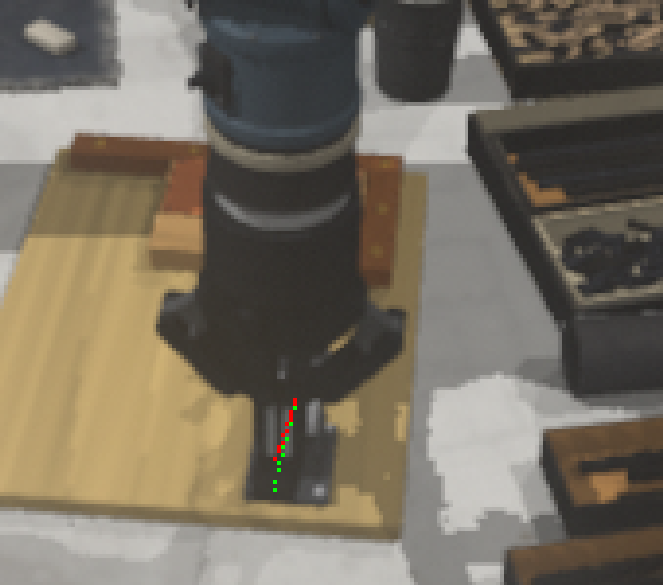

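```bash
python3 - <<'E'
from h import *
s=save(); b=np.array(s["b"])
def pred(cam,q,pose=None):
    ph=.35+q; L=[at(60+dx,-160-r*np.sin(ph),63+r*np.cos(ph),b) for r in (58,110) for dx in (-12,12)]
    return project(L,cam,pose).round(0).astype(int).tolist()
v=wrist(); cv2.imwrite("pics/w8.png",v[0]); vision.read_camera("side"); vision.read_camera("top")
for c in ("side","wrist","top"):
    for n in ("lever_grip","cam_lever"):
        r=cut_out(c,n); print(c,n,[(round(d["confidence"],2),d["bbox"],int(d["pixels"].sum())) for d in r[:2]])
    for q in (0.1,.5,.86,1.3): print("  pred",q,pred(c,q,v[2]))
E
```

```text
side lever_grip [(0.73, [291.8, 255.4, 313.7, 279.2], 148)]
side cam_lever [(0.68, [294.2, 254.1, 313.1, 280.9], 221)]
  pred 0.1 [[298, 243], [310, 244], [297, 234], [309, 235]]
  pred 0.5 [[297, 254], [309, 255], [295, 256], [307, 256]]
  pred 0.86 [[297, 263], [308, 264], [294, 275], [306, 276]]
  pred 1.3 [[297, 272], [308, 273], [294, 292], [305, 293]]
wrist lever_grip [(0.79, [280.4, 104.7, 351.6, 254.4], 5719)]
wrist cam_lever [(0.93, [284.5, 103.5, 354.1, 254.8], 5800)]
  pred 0.1 [[289, 185], [345, 185], [278, 292], [354, 292]]
  pred 0.5 [[293, 215], [342, 215], [290, 323], [344, 323]]
  pred 0.86 [[296, 222], [339, 222], [296, 313], [339, 313]]
  pred 1.3 [[299, 213], [337, 213], [301, 279], [335, 279]]
top lever_grip [(0.64, [370.5, 207.5, 403.3, 224.0], 142), (0.63, [330.2, 197.4, 362.5, 221.9], 217)]
top cam_lever [(0.74, [371.8, 207.5, 402.8, 223.4], 309), (0.38, [251.0, 169.1, 406.9, 295.7], 11625)]
  pred 0.1 [[387, 220], [389, 211], [401, 221], [402, 211]]
  pred 0.5 [[394, 222], [396, 212], [413, 224], [415, 214]]
  pred 0.86 [[397, 223], [398, 214], [418, 226], [420, 217]]
  pred 1.3 [[396, 224], [398, 215], [416, 227], [418, 218]]
```

```bash
python3 - <<'E'
import cv2, numpy as np
a=cv2.resize(cv2.imread("pics/w8.png")[60:400,140:500],None,fx=1.3,fy=1.3)
from h import vision
t=vision.read_camera("top")[160:260,320:440]; t=cv2.resize(t,None,fx=2.7,fy=2.7,interpolation=cv2.INTER_CUBIC)
H=a.shape[0]; cv2.imwrite("pics/c9.png",np.hstack([a,np.pad(t,((0,H-t.shape[0]),(0,0),(0,0)))])); print(a.shape,t.shape)
E
```

```text
(442, 468, 3) (270, 324, 3)
```

View pics/c9.png

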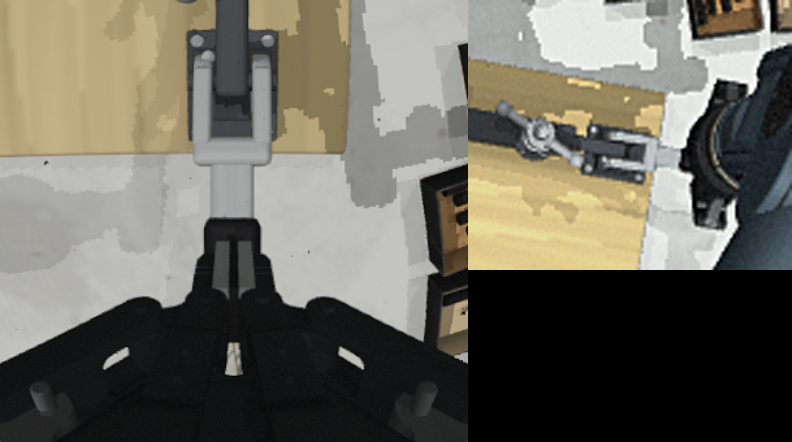

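The lever has followed the finger to about 0.86 rad. Resistance started near 0.66–0.7 rad, which is about midway. That agrees with the bar angle: nut about 5.16 rad, gap about 5.1 mm. I'll close it fully now.

```bash
python3 - <<'E'
from h import *
s=save(); b=np.array(s["b"])
for q in (.93,1.0,1.08,1.16,1.24,1.3):
    h=bot.movel(lev(q,b,pz=63+3*(q-.86)/.44),.06,threshold=25); print(q,h,resist(q,b),here(b))
    if h: break
p=np.array(monitor.read_tool_pos()); h=bot.movel(p-[0,0,.012],.03,threshold=12); print("press",h,here(b),F())
p=np.array(monitor.read_tool_pos()); bot.movel(p+[0,0,.06],.15)
bot.goto(at(-60,-110,270,b),down(b[2]+np.pi))
v=wrist(); cv2.imwrite("pics/w10.png",v[0]); r=cut_out("wrist","lever_grip"); print([(round(d["confidence"],2),d["bbox"]) for d in r[:2]])
bot.goto(at(-300,-200,280,b),down(b[2]+np.pi)) if inverse_kinematics(at(-300,-200,280,b),down(b[2]+np.pi)) is not None else None
t=vision.read_camera("top"); sd=vision.read_camera("side"); print(monitor.read_t())
cv2.imwrite("pics/t10.png",t); cv2.imwrite("pics/s10.png",sd)
print(fit([(t,"top",None)],lambda x:blk(x,b),[.015,.05,0],[.003,.003,.02],caps=(5,3)))
cv2.imwrite("pics/c10.png",np.hstack([cv2.resize(t[140:310,225:425],(400,340),interpolation=cv2.INTER_CUBIC),cv2.resize(sd[140:310,190:390],(400,340),interpolation=cv2.INTER_CUBIC)]))
E
```

```text
0.93 False 0.2 (np.float64(59.6), np.float64(-231.2), np.float64(117.1))
1.0 False 0.3 (np.float64(59.2), np.float64(-233.4), np.float64(111.2))
1.08 False 0.7 (np.float64(59.4), np.float64(-235.1), np.float64(105.3))
1.16 False 0.5 (np.float64(59.5), np.float64(-236.3), np.float64(99.1))
1.24 True 6.7 (np.float64(61.8), np.float64(-236.9), np.float64(97.7))
press True (np.float64(62.2), np.float64(-236.9), np.float64(97.7)) [-2.3  0.9  6. ]
[(0.81, [190.7, 260.5, 289.5, 290.6])]
42.0167
(array([0.01507628, 0.05162769, 0.00356698]), np.float64(0.6742229461669922))
```

View pics/c10.png

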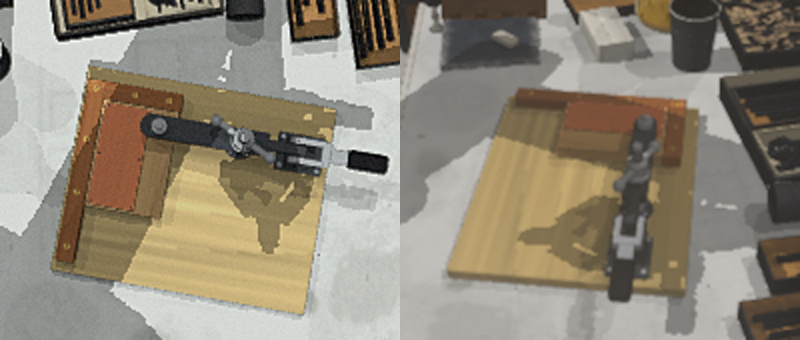

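```bash
python3 - <<'E'
from h import *
bot.hold(.3); print(F()); print(bot.sign_off())
E
```

```text
[ 0.3 -0.   0.6]
the job is handed in; nothing more can be done
None
```

I handed the job in at about 42 s of robot time: the block is in the corner, the strap is at its stop, and the lever is closed. The lever's resistance began about midway, at roughly 0.65 rad of 1.3, but the force signal was weak, so that angle is an estimate. The final pictures show the tin, beaker and chalk where they were.

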